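# Hold the sprung analyser head on a gold bar

## Task

Take the check-sample paddle off the big gold bar, where it lies under the nose of the analyser stand, and lay it flat and without dropping it inside its shallow steel tray. Then push the stand's palm plate straight down until the nose stands on the bare bar and its sprung tip is pushed about half-way in (6 mm of its 12 mm), never all the way, and keep it steady there for at least two seconds; the program finishes while still holding it down, without letting go. Leave the bar and the other things on the table where they are.

Things in the scene. Friction and masses are not known exactly. Their poses are not given: they have to be found in the camera images.
- stand: analyser stand, fixed to the table. Steel base plate 290 (its x) x 190 (its y, from -130 to +60) x 12 mm high. Origin on the table top, straight under the nose's axis; z up. A column 40x35 mm, top at 237 mm, stands at its y = -105 and carries the head; the side at +y and both x ends are open. Left or right of the robot; x points roughly away from it
- head (a joint): downward travel of the spring-returned head on its column, m: 0 at the top, grows as it is pressed, stop at 0.050. The head is a grey block 50x52 mm, 107 to 207 mm above the table at rest (a thin collar to 102). The nose tip meets the bare bar at 0.030, so 0.036 is the wanted hold. Needs about 5 N to start, 16 N in all at 0.036
- palm_top (a point): centre of the upper face of the black round palm plate (68 mm diameter) on top of the head, 250 mm above the table at rest and straight above the stand's origin; goes down with the head. Press here from above
- nose (a joint): how far the sprung nose tip is pushed up into the head, m: 0 out, 0.012 fully in. Spring about 2 N to start, 5 N at 0.006. It equals the head's travel less 0.030 when the tip stands on the bare bar
- nose_tip (a point): centre of the under face of the round nose tip (28 mm diameter, on a 19 mm rod), at rest 82 mm above the table, that is 30 mm above the bar's top
- bar: big gold bar 250 (x) x 70 (y) x 40 mm high, 12.4 kg, lying loose on the stand's base plate under the head; origin at the centre of its underside, its top 52 mm above the table. Not to be shifted
- paddle: check-sample paddle, 0.16 kg: flat strip 170x32x6 mm (its x from -80 to +90) with an upright black grip block 50 (x) x 22 (y) mm centred at x = -50, top 52 mm above the underside. Origin on the underside. It lies along the bar's top, underside 52 mm above the table, grip towards the robot, tongue end (+x) under the nose
- paddle_grip (a point): place to grasp the paddle: in its grip block (22 mm wide along the paddle's y), 32 mm above the paddle's underside and 20 mm below the block's top; paddle axes
- paddle_tongue (a point): point on the paddle's tongue at x = +85 mm, 3 mm up, close to the tongue's end. At the start the tongue's top is 24 mm below the nose tip: lifted straight up by more it would catch the nose; lifted about 10 mm it can be taken out sideways to the stand's +y (100 mm clears the head) or drawn out along -x
- tray: shallow steel tray, fixed, 270 (x) x 120 (y) mm outside, walls 4 mm thick and 12 mm high, floor 4 mm thick. Origin at the centre of its underside, on the table; on the other side of the robot's middle line from the stand
- kilo_a: small gold bar 80x40x18 lying beside the stand on its open (+y) side (mm); a bystander, loose, not to be moved
- kilo_b: small gold bar 80x40x18 lying towards the right side of the table (mm); a bystander, loose, not to be moved
- marker: marker pen 115 long, 17 thick, lying beyond the tray's far end (mm); a bystander, loose, not to be moved
- calculator: pocket calculator 100x70x14, towards the back of the table (mm); a bystander, loose, not to be moved
- weight: steel check weight, 48 diameter, 71 high, towards the left side (mm); a bystander, loose, not to be moved
- mug: white mug, 80 diameter, 90 high, towards the left side (mm); a bystander, loose, not to be moved
- loupe: black loupe ring, 44 diameter, 30 high, towards the right side (mm); a bystander, loose, not to be moved
Mind the look-alikes: they are no part of the job. There is more than one size of the paddle; the job needs the largest.

How it is judged (in metres and radians):
On the way, in this order (a step that is already met when the one before it is completed fails the run):
1. the paddle lies flat inside its tray, released and at rest (x of paddle_grip in the frame of tray between -0.13 and 0.13 m and y of paddle_grip in the frame of tray between -0.056 and 0.056 m and x of paddle_tongue in the frame of tray between -0.13 and 0.13 m and y of paddle_tongue in the frame of tray between -0.056 and 0.056 m and angle between paddle's own z axis and vertical below 0.06 rad and height (world z) of paddle_grip between 0.03 and 0.042 m and linear speed of paddle below 0.03 m/s and contact force between each of the fingers, the arm and paddle below 0.1 N), for 0.2 s.
2. the palm plate is pressed so that the nose tip stands on the bare bar, pushed in 3.5 to 8.5 mm, for 1.5 s (value of joint nose between 0.0035 and 0.0085 m and contact force between nose and bar above 2 N and contact force between any of the fingers, the arm and head above 3 N), for 1.5 s.
At the end, for the whole second after the job is handed in: The robot is still pressing the palm plate (over 3 N); the nose tip stands on the bare bar with over 2 N and is pushed in between 3.5 and 8.5 mm, steadily; the paddle lies flat (within 0.06 rad) and at rest within the tray's walls, untouched; the bar is within 15 mm of where it was (all of step 1 and all of step 2 and distance of bar from where it was at the start of the episode below 0.015 m and velocity of joint nose between -0.01 and 0.01 m/s); the arm keeps its last pose, push and grip.
It fails at once if the nose tip is pushed all the way in (beyond 11.4 mm) (value of joint nose above 0.0114 m).
It fails at once if the paddle is dropped or thrown (linear speed of paddle above 0.6 m/s and contact force between each of the fingers, the arm and paddle below 0.1 N).
It fails at once if the big gold bar is shifted by more than 15 mm (distance of bar from where it was at the start of the episode above 0.015 m).
It fails at once if a bystander is moved by more than 25 mm (distance of any of kilo_a, kilo_b, marker, calculator, weight, mug, loupe from where it was at the start of the episode above 0.025 m).
It also fails if it takes over 62 s, if anything falls off the work surface, if the arm or the gripper's body presses on something with over 40 N, if the wrist force passes 120 N, or if a joint passes its speed limit or range.

## Robot

A 6-joint arm with a two-finger parallel gripper is mounted at the origin on the work surface. World frame = base frame: x ahead of the robot, y to its left, z up, the work surface at z = 0. Lengths are in m, angles in degrees, forces in N, time in s.
With the tool pointing down it reaches from about 0.3 to 0.85 m from the base axis. Payload 5.4 kg.
Tool frame: the origin (TCP) lies at the very end of the fingers, on their centre line; the grasp point (between the pads) lies 19 mm behind it; z points along the fingers, y is the line along which they close (so a half turn about z gives the same grasp; the last joint's range is limited). The gripper opens to 85 mm and grips with 20 to 120 N. Pads are 22 mm wide; open, the fingers measure 114 mm over their backs; the gripper's body (76 mm by 85 mm) begins 54 mm behind the grasp point. The pads swing forward as they close: fully open they stand 13 mm farther back than shut.
Start: joints at [-81.194, 9.076, 91.501, -0, 79.423, -12.038], TCP at [0.205, -0.537, 0.204] pointing down, gripper open.
Joint ranges: [-166.64, 166.64], [-54.1, 131.32], [10.49, 154.53], [-73.88, 253.88], [9.74, 151.15], [-171.62, 171.62]. Speed limits (degrees/s): [147.25, 147.25, 180, 180, 180, 180].

## Interface

Orientations are given as [roll, pitch, yaw] about the fixed x, y, z axes, in that order (R = Rz(yaw) Ry(pitch) Rx(roll)).
In Python, from station import sensors, eyes, order, models gives the robot as it stands. The module is installed in compiled form; this text tells all that it offers.
- The arm moves only by the shell command python3 -m creep 'ROWS' [FORCE]. ROWS is JSON, a list of rows, each a list of 5 numbers: the shift along the tool's x, y, z in mm, then the turn about the tool's z in rad, then the finger opening in mm, from 0 to 85.4. A call has exactly 8 rows; each row is the pose to reach, as a shift and turn from the pose commanded when the call began, along the tool's axes at that moment; what a row does not reach only later rows make up. A row lasts 1/10 s, in which the tool goes at most 50 mm and 8.59 degrees, less where a joint would pass 70% of its speed; a pose out of reach is approached as far as the arm can. A call with a gripper value outside its range is refused whole. The fingers move at their own pace and stop on an object; FORCE is the grip in N (left out, the last holds). Time passes only in rows, so rows that repeat a pose let the fingers close, or fill a call up. It gives the time, the measured TCP pose, the force, the opening and the grip force at its end, in the units of the state.
- sensors.get_obs(): the state, without advancing time (a new reading comes with each control period).
- eyes.get_image(name): name is "scene" or "side" or "wrist"; returns (picture, depth): 400x640x3 uint8, red, green, blue; 400x640 float32, m along the optical axis (not along the pixel's ray), 0 where there is no reading.
- eyes.calibration(name): a dict with "camera_matrix" (3x3 intrinsics, pixels), "pose" (4x4, takes a point from camera to world coordinates); the wrist camera has in their place "mount" (4x4, takes a point from camera to tool coordinates, whose origin is the TCP and whose axes are the flange's). Camera axes: x right, y up, looking along -z (the intrinsics and any distortion apply to the point x, -y, -z); pixel columns grow to the right and rows downward; lengths in m; the calibration is good to about 2 mm. The wrist camera is an equidistant fisheye: a pixel r from the principal point sees the ray r / f radians off the axis. A picture is of the moment at which its call begins: read the wrist's pose just before it. calibration takes no time and is no camera call.
- order.finish_job(): hands the job in; it is judged then, once.
Trained networks look in the newest picture that a camera, given by its name, has taken for a name from the list of things; names that differ only in an ending like _2 or _b are one class to them, and where a whole thing is asked for, a point or a joint stands for the part that bears it (a point fixed in the world has none). Each returns a list of dicts, best first, with "p" (0 to 1); they miss things now and then, are a little off and sometimes report something else, mostly with a low value. They report only what shows in the picture. A call takes as long as a camera call. They do not tell look-alikes from the thing itself.
- models.find_in(camera, target): "uv" ([column, row] in pixels, amid what is visible of it).
The state is a dict: "clock": time; "q": joint angles; "joint_vel": joint speeds; "joint_torque": joint torques, N m; "eef_pos": TCP position; "tcp_rot": TCP orientation; "force": force on the tool from outside, world axes, zero at the start; "moment": the same for the moment, N m; "grip_width": opening from 0.0 (shut) to 1.0 (fully open); "gripper_force": force on a finger pad.
Only numpy, scipy, OpenCV 4.12 (cv2) and the standard library are available. Lean on these libraries where they do the work, as an engineer would, in place of code of your own. Each camera call takes 0.05 s, during which the arm holds its last target. There are 200 camera calls.

## Working session

There is one attempt and no reset: what is moved stays moved. The work goes in short steps, Python scripts to look and compute and a shell command to move; the robot and the scene stay as the last step left them, time stands still between calls to the robot, and variables do not carry over. Pictures are saved under pics/ and viewed, at most 10 in all, crops included, and the job is handed in when it is done.

```bash
mkdir -p pics; cat > h.py <<'E'
import numpy as np, cv2
from station import sensors, eyes, order, models
def cloud(name):
    im,d=eyes.get_image(name); c=eyes.calibration(name)
    K=np.array(c["camera_matrix"]); P=np.array(c["pose"])
    v,u=np.mgrid[0:400,0:640]
    X=np.stack([(u-K[0,2])/K[0,0]*d,-(v-K[1,2])/K[1,1]*d,-d],-1)
    W=X@P[:3,:3].T+P[:3,3]; W[d==0]=np.nan
    return im,d,W
E
python3 - <<'E'
from h import *
print(sensors.get_obs())
for n in("scene","side"):
    im,d,W=cloud(n); np.save(f"{n}.npy",W); cv2.imwrite(f"pics/{n}.png",im[:,:,::-1])
    print(n,{k:v for k,v in eyes.calibration(n).items()})
    for t in("stand","head","paddle","paddle_grip","bar","tray","palm_top"):
        for r in models.find_in(n,t)[:3]:
            u,v=map(int,r["uv"]); print(t,round(r["p"],2),u,v,W[v,u].round(3))
E
```

```text
{'clock': 0.0, 'q': array([-8.11942879e+01,  9.11393650e+00,  9.15751894e+01,  4.31055166e-04,
        7.94235005e+01, -1.20380030e+01]), 'joint_vel': array([ 0.0382295 , -0.01007044, -0.00218883, -0.00458718, -0.00745973,
       -0.0195474 ]), 'joint_torque': array([ 2.87215025e-04, -3.96001160e+01, -3.31428659e+01, -2.54732558e-04,
        8.67224793e-03,  2.99513395e-06]), 'eef_pos': array([ 0.20447171, -0.53669214,  0.20337799]), 'tcp_rot': array([-1.79889939e+02, -2.39036706e-02,  2.08436126e+01]), 'force': array([-0.45906732,  0.03478323, -0.2201238 ]), 'moment': array([-0.05611426, -0.00393525,  0.0013931 ]), 'gripper_force': 0.0, 'grip_width': 1.0018915018751784}
scene {'camera_matrix': array([[455.84943254,   0.        , 320.08526866],
       [  0.        , 455.84943254, 203.52083976],
       [  0.        ,   0.        ,   1.        ]]), 'pose': array([[ 0.79124537, -0.32509012,  0.51792585,  1.32916578],
       [ 0.61122403,  0.44584686, -0.65393101, -0.94796031],
       [-0.0183291 ,  0.8339886 ,  0.55147716,  0.98082454],
       [ 0.        ,  0.        ,  0.        ,  1.
[... 711 characters left out ...]
1022103,  0.51561771],
       [-0.01705217, -0.65727725,  0.75345594,  1.0290808 ],
       [ 0.00399835,  0.75351465,  0.65741896,  1.03842959],
       [ 0.        ,  0.        ,  0.        ,  1.        ]])}
stand 0.81 318 254 [0.546 0.241 0.156]
head 0.87 314 229 [0.556 0.233 0.245]
paddle 0.94 344 272 [0.471 0.222 0.058]
paddle 0.64 409 274 [0.267 0.179 0.   ]
paddle 0.62 405 336 [0.306 0.395 0.002]
paddle_grip 0.94 345 269 [0.468 0.212 0.059]
paddle_grip 0.67 411 331 [0.289 0.382 0.007]
paddle_grip 0.49 402 276 [0.291 0.191 0.006]
bar 0.86 304 274 [0.588 0.227 0.052]
tray 0.59 307 195 [ 0.601 -0.19   0.002]
tray 0.27 318 154 [ 0.567 -0.438  0.016]
palm_top 0.64 315 235 [0.554 0.225 0.214]
```

View pics/scene.png

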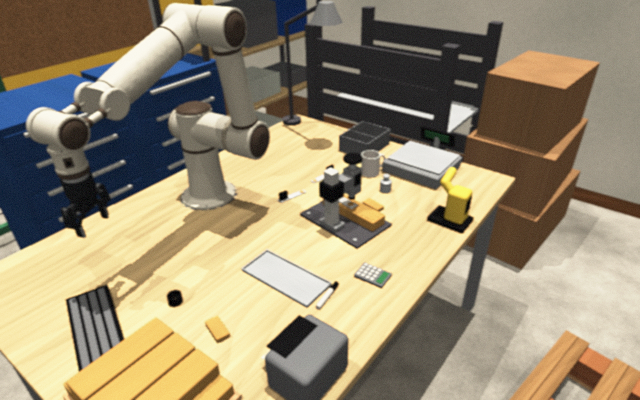

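View pics/side.png

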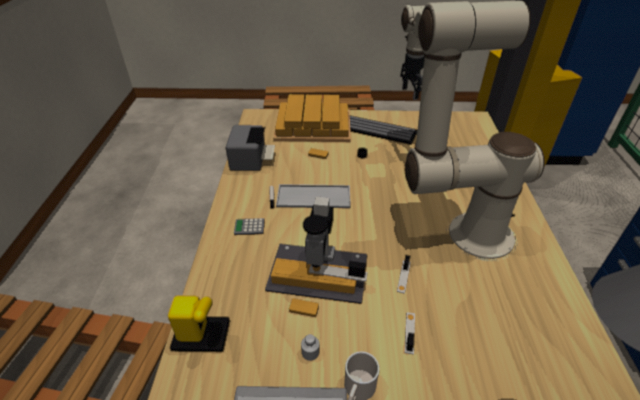

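```bash
python3 - <<'E'
from h import *
A=np.concatenate([np.load(f"{n}.npy").reshape(-1,3) for n in("scene","side")]); A=A[~np.isnan(A).any(1)]
B=[np.load(f"{n}.npy").reshape(-1,3) for n in("scene","side")]
def sel(W,x,y,z):
    m=(W[:,0]>x[0])&(W[:,0]<x[1])&(W[:,1]>y[0])&(W[:,1]<y[1])&(W[:,2]>z[0])&(W[:,2]<z[1]); return W[m]
def rep(l,P):
    if len(P)<5: print(l,len(P));return
    r=cv2.minAreaRect((P[:,:2]*1000).astype(np.float32)); print(l,len(P),"mean",P.mean(0).round(4),"rect",np.round(r[0],1),np.round(r[1],1),round(r[2],1),"zmed",np.median(P[:,2]).round(4))
for i,W in enumerate(B):
    W=W[~np.isnan(W).any(1)]
    rep(f"{i} palm",sel(W,(.45,.7),(.05,.35),(.240,.262)))
    rep(f"{i} griptop",sel(W,(.38,.56),(.1,.3),(.096,.112)))
    rep(f"{i} bar",sel(W,(.35,.75),(.1,.3),(.046,.063)))
    rep(f"{i} traywalls",sel(W,(.35,.8),(-.3,-.05),(.008,.02)))
E
```

```text
0 palm 219 mean [0.5593 0.1938 0.2492] rect [558.5 167.1] [ 68.2 157.9] 1.3 zmed 0.251
0 griptop 11 mean [0.5316 0.1618 0.1025] rect [510.2 193.7] [ 78.8 195.6] 49.8 zmed 0.1023
0 bar 620 mean [0.6016 0.201  0.0549] rect [597.1 217.6] [174.2 176.3] 27.1 zmed 0.0547
0 traywalls 932 mean [ 0.6197 -0.1798  0.0119] rect [ 614.5 -171.7] [383.2 225.2] 3.3 zmed 0.0113
1 palm 403 mean [0.5537 0.217  0.2491] rect [555.  186.5] [ 64.1 122.2] 2.7 zmed 0.2494
1 griptop 140 mean [0.4409 0.2305 0.1027] rect [473.6 203.8] [114.7 139.3] 72.1 zmed 0.1032
1 bar 1529 mean [0.5584 0.2208 0.0535] rect [537.9 178.3] [154.5 279.8] 81.5 zmed 0.0529
1 traywalls 379 mean [ 0.6211 -0.1747  0.0119] rect [ 616.6 -152.5] [355.7 191. ] 2.6 zmed 0.0112
```

The scene image shows the stand at about (345,210) with the gold bar, and the tray at (287,277). In the side image the palm plate is at (316,224), the black grip at (356,268) on the bar, the tray at (314,196), kilo_a at (303,308), and the smaller look-alike paddles at (405,273) and (410,333).

```bash
python3 - <<'E'
from h import *
def big(l,W,m):
    n,lab,st,_=cv2.connectedComponentsWithStats(m.astype(np.uint8)); k=1+np.argmax(st[1:,4]); P=W[lab==k]
    r=cv2.minAreaRect((P[:,:2]*1000).astype(np.float32)); print(l,len(P),st[k][:4],"mean",P.mean(0).round(4),"rect",np.round(r[0],1),np.round(r[1],1),round(r[2],1))
for n in("side","scene"):
    W=np.load(n+".npy"); im=cv2.imread(f"pics/{n}.png"); h=cv2.cvtColor(im,cv2.COLOR_BGR2HSV); x,y,z=np.moveaxis(np.nan_to_num(W),-1,0)
    st=(x>.35)&(x<.78)&(y>.0)&(y<.4)
    big(n+" palm",W,st&(abs(z-.25)<.006)&(h[...,2]<90))
    big(n+" grip",W,st&(abs(z-.103)<.006)&(x<.5))
    big(n+" bartop",W,st&(abs(z-.052)<.006)&(h[...,1]>120))
    big(n+" tongue",W,st&(abs(z-.058)<.006)&(h[...,1]<100))
    big(n+" base",W,st&(abs(z-.012)<.006)&(h[...,1]<90))
    big(n+" tray",W,(x>.38)&(x<.8)&(y>-.3)&(y<-.08)&(z<.02)&(h[...,1]<55))
E
```

```text
side palm 373 [303 214  25  20] mean [0.5536 0.2165 0.2495] rect [554.8 213. ] [65.5 67. ] 29.7
side grip 125 [349 260  18  10] mean [0.4347 0.2315 0.1027] rect [434.8 230.2] [25.1 49.6] 77.4
side bartop 1042 [271 258  85  29] mean [0.5859 0.2225 0.0519] rect [558.8 215.2] [ 74.1 249.6] 82.0
side tongue 390 [309 265  59  16] mean [0.4936 0.223  0.0578] rect [488.5 220.2] [ 34.6 169.4] 80.4
side base 878 [265 276 100  27] mean [0.5452 0.2583 0.0116] rect [557.5 235.8] [ 78.4 290. ] 82.6
side tray 1394 [276 185  74  23] mean [ 0.5816 -0.1865  0.0047] rect [ 576.6 -181.4] [268.5 131.8] 0.6
scene palm 166 [344 153  19  12] mean [0.5612 0.2069 0.2511] rect [559.8 209. ] [62.1 67.4] 38.2
scene grip 2 [322 179   2   2] mean [0.412  0.228  0.1038] rect [412. 228.] [4.5 0. ] -111.4
scene bartop 432 [339 200  46  25] mean [0.6208 0.2002 0.0536] rect [601.9 206.5] [ 75.9 173.3] 81.4
scene tongue 100 [339 197  18  12] mean [0.5379 0.2081 0.0594] rect [540.  212.1] [43.1 75.5] 76.9
scene base 1078 [301 202  90  46] mean [0.5769 0.1333 0.0136] rect [546.  179.9] [200.9 307.2] 83.8
scene tray 2551 [242 249  92  60] mean [ 0.59   -0.1828  0.0073] rect [ 588.8 -175.9] [322.4 141.2] 0.2
```

```bash
cat >> h.py <<'E'
from scipy.spatial.transform import Rotation as Rn
def shift(target,yaw=None):
    o=sensors.get_obs(); R=Rn.from_euler("xyz",o["tcp_rot"],degrees=True)
    s=R.inv().apply(np.array(target)-o["eef_pos"])*1000
    t=None if yaw is None else -np.radians((yaw-o["tcp_rot"][2]+90)%180-90)
    print("shift",s.round(1),"turn",t,"| pos",o["eef_pos"].round(4),"rot",o["tcp_rot"].round(2),"f",o["force"].round(1),"t",o["clock"],"q6",o["q"][5].round(1))
E
python3 -m creep '[[15,-20,0,0.06,85],[43,-57,0,0.12,85],[72,-95,0,0.19,85],[102,-133,0,0.26,85],[132,-171,0,0.33,85],[162,-209,0,0.4,85],[190,-247,0,0.46,85],[220,-285,0,0.52,85]]'
python3 - <<'E'
from h import *
shift((.435,.230,.20),-9); print(eyes.calibration("wrist"))
E
```

```text
clock: 1.6
eef_pos: [0.3089, -0.1911, 0.2046]
tcp_rot: [180.0, -0.1, -9.1]
force: [0.9, 0.0, 0.8]
grip_width: 0.995
gripper_force: 0.0
shift [  57.5 -435.8    4.4] turn -0.002608978201105241 | pos [ 0.3089 -0.1911  0.2046] rot [ 1.7997e+02 -5.0000e-02 -9.1500e+00] f [0.9 0.  0.8] t 1.6 q6 48.1
{'camera_matrix': array([[309.70691629,   0.        , 321.31709611],
       [  0.        , 309.70691629, 197.87172173],
       [  0.        ,   0.        ,   1.        ]]), 'mount': array([[ 3.97020534e-04,  9.54926132e-01,  2.96843266e-01,
         7.59073715e-02],
       [ 9.99999826e-01, -2.49901235e-04, -5.33558491e-04,
        -2.16994299e-04],
       [-4.35327447e-04,  2.96843426e-01, -9.54926066e-01,
        -1.69232693e-01],
       [ 0.00000000e+00,  0.00000000e+00,  0.00000000e+00,
         1.00000000e+00]])}
```

```bash
python3 -m creep '[[2,-15,0,-0.14,85],[6,-45,0,-0.28,85],[10,-80,0,-0.42,85],[14,-115,0,-0.56,85],[18,-150,0,-0.7,85],[22,-185,0,-0.84,85],[25,-215,0,-0.98,85],[28,-240,0,-1.12,85]]'
python3 -c "
from h import *
shift((.435,.230,.20),171)"
```

```text
clock: 2.4
eef_pos: [0.374, 0.0417, 0.2046]
tcp_rot: [180.0, -0.0, 55.6]
force: [0.4, -0.9, -0.5]
grip_width: 0.991
gripper_force: 0.0
shift [189.9 -56.    4.7] turn 1.1278198313424737 | pos [0.374  0.0417 0.2046] rot [ 1.7996e+02 -3.0000e-02  5.5620e+01] f [ 0.4 -0.9 -0.5] t 2.4 q6 22.1
```

```bash
python3 -m creep '[[15,-5,0,-0.14,85],[45,-13,0,-0.28,85],[75,-22,0,-0.42,85],[105,-31,0,-0.56,85],[135,-40,0,-0.7,85],[160,-47,0,-0.84,85],[180,-53,0,-0.99,85],[190,-56,0,-1.14,85]]'
python3 -m creep '[[0,0,0,-0.14,85],[0,0,0,-0.28,85],[0,0,0,-0.42,85],[0,0,0,-0.56,85],[0,0,0,-0.7,85],[0,0,0,-0.8,85],[0,0,0,-0.86,85],[0,0,0,-0.86,85]]'
cat >> h.py <<'E'
def wrist(z0,fn):
    """pixel->world at height z0 (map) ; saves picture"""
    o=sensors.get_obs(); im,d=eyes.get_image("wrist"); c=eyes.calibration("wrist")
    K=np.array(c["camera_matrix"]);M=np.array(c["mount"]);v,u=np.mgrid[0:400,0:640]
    a=(u-K[0,2])/K[0,0];b=(v-K[1,2])/K[1,1];r=np.hypot(a,b)+1e-9
    D=np.stack([a/r*np.sin(r),-b/r*np.sin(r),-np.cos(r)],-1)
    R=Rn.from_euler("xyz",o["tcp_rot"],degrees=True).as_matrix()
    C=R@M[:3,3]+o["eef_pos"]; Dw=D@(R@M[:3,:3]).T
    W=C+Dw*(d/np.cos(r))[...,None]; W[(d==0)|(r>1.4)]=np.nan
    cv2.imwrite(fn,im[:,:,::-1]); return im,W
def rect(l,W,m):
    n,lab,st,_=cv2.connectedComponentsWithStats(m.astype(np.uint8))
    k=1+np.argmax(st[1:,4]); P=W[lab==k]
    r=cv2.minAreaRect((P[:,:2]*1000).astype(np.float32)); print(l,len(P),st[k][:4],"mean",P.mean(0).round(4),"rect",np.round(r[0],1),np.round(r[1],1),round(r[2],1))
E
python3 - <<'E'
from h import *
shift((.435,.230,.20),171)
im,W=wrist(0,"pics/w1.png"); x,y,z=np.moveaxis(np.nan_to_num(W),-1,0)
h=cv2.cvtColor(im,cv2.COLOR_RGB2HSV)
rect("grip",W,(abs(z-.104)<.008)&(x<.5)&(x>.35)&(y>.15)&(y<.3))
rect("palm",W,(abs(z-.25)<.008)&(x>.5)&(x<.62))
rect("bar",W,(abs(z-.052)<.005)&(x>.35)&(x<.8)&(y>.1)&(h[...,1]>120))
rect("tongue",W,(abs(z-.058)<.005)&(x>.35)&(x<.8)&(y>.1)&(h[...,1]<100))
E
```

```text
clock: 3.2
eef_pos: [0.4364, 0.2296, 0.2044]
tcp_rot: [180.0, -0.0, 121.0]
force: [-0.1, 0.0, -0.3]
grip_width: 0.992
gripper_force: 0.0
clock: 4.0
eef_pos: [0.4362, 0.228, 0.2045]
tcp_rot: [180.0, 0.0, 169.8]
force: [-0.5, 1.0, -0.1]
grip_width: 0.996
gripper_force: 0.0
shift [1.5 1.8 4.5] turn -0.02068715534463973 | pos [0.4362 0.228  0.2045] rot [1.8000e+02 1.0000e-02 1.6981e+02] f [-0.5  1.  -0.1] t 4.0 q6 -66.3
grip 1256 [308 159  26  54] mean [0.4327 0.2283 0.1034] rect [433.9 227.9] [22.6 49.5] 80.2Traceback (most recent call last):
  File "<stdin>", line 6, in <module>
  File "h.py", line 28, in rect
    k=1+np.argmax(st[1:,4]); P=W[lab==k]
        ~~~~~~~~~^^^^^^^^^^
    return _wrapfunc(a, 'argmax', axis=axis, out=out, **kwds)
    return bound(*args, **kwds)
ValueError: attempt to get argmax of an empty sequence
```

View pics/w1.png

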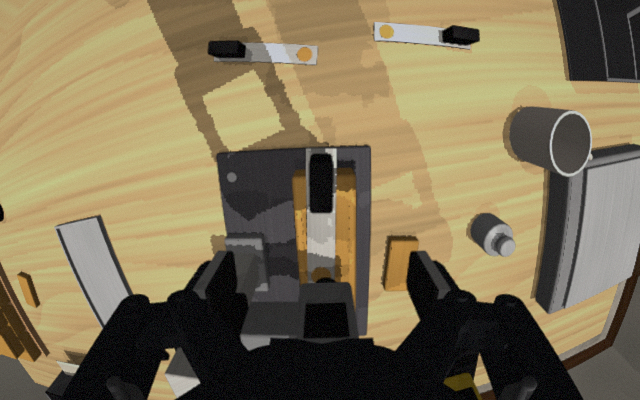

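The wrist picture shows the grip block at (320,185) on the paddle over the bar, between the fingers' line; grip centre measures (0.434, 0.228), 22.6×49.5 mm, top 0.103, as expected. Descend and grasp.

```bash
python3 -m creep '[[0,0,10,0,85],[1,0,32,0,85],[2,0,58,0,85],[2,0,84,0,85],[2,0,108,0,85],[2,0,125,0,85],[2,0,135,0,85],[2,0,139,0,85]]' 60
python3 -m creep '[[0,0,0,0,50],[0,0,0,0,25],[0,0,0,0,10],[0,0,0,0,10],[0,0,0,0,10],[0,0,0,0,10],[0,0,0,0,10],[0,0,0,0,10]]' 60
```

```text
clock: 4.85
eef_pos: [0.4333, 0.2281, 0.064]
tcp_rot: [-179.9, -0.1, 169.8]
force: [-0.4, -0.3, 0.3]
grip_width: 0.994
gripper_force: 0.0
clock: 5.65
eef_pos: [0.4347, 0.2284, 0.0663]
tcp_rot: [180.0, 0.1, 169.8]
force: [-1.3, -1.2, 5.3]
grip_width: 0.237
gripper_force: 59.5
```

```bash
python3 -m creep '[[0,0,-3,0,10],[0,0,-7,0,10],[0,0,-11,0,10],[5,0,-11,0,10],[15,0,-11,0,10],[28,0,-11,0,10],[42,0,-11,0,10],[52,0,-11,0,10]]'
python3 -m creep '[[10,0,0,0,10],[22,0,0,0,10],[34,0,0,0,10],[46,0,0,0,10],[56,0,0,0,10],[60,0,-8,0,10],[60,0,-22,0,10],[60,0,-35,0,10]]'
python3 - <<'E'
from h import *
shift((.435,.230,.20),171)
im,W=wrist(0,"pics/w2.png")
im,d,W=cloud("side");cv2.imwrite("pics/s2.png",cv2.resize(im[150:320,220:460,::-1],(720,510)))
W=np.load("side.npy");im=cv2.imread("pics/side.png");h=cv2.cvtColor(im,cv2.COLOR_BGR2HSV);x,y,z=np.moveaxis(np.nan_to_num(W),-1,0)
E
```

```text
clock: 6.45
eef_pos: [0.3809, 0.2378, 0.076]
tcp_rot: [-180.0, -0.1, 169.8]
force: [0.1, -0.3, -1.3]
grip_width: 0.236
gripper_force: 58.8
clock: 7.25
eef_pos: [0.324, 0.2483, 0.1125]
tcp_rot: [180.0, 0.0, 169.8]
force: [-0.0, 0.5, -2.0]
grip_width: 0.234
gripper_force: 58.8
shift [-112.6    1.6  -87.4] turn -0.020510646231863397 | pos [0.324  0.2483 0.1125] rot [1.7998e+02 4.0000e-02 1.6982e+02] f [-0.   0.5 -2. ] t 7.25 q6 -59.4
```

View pics/s2.png

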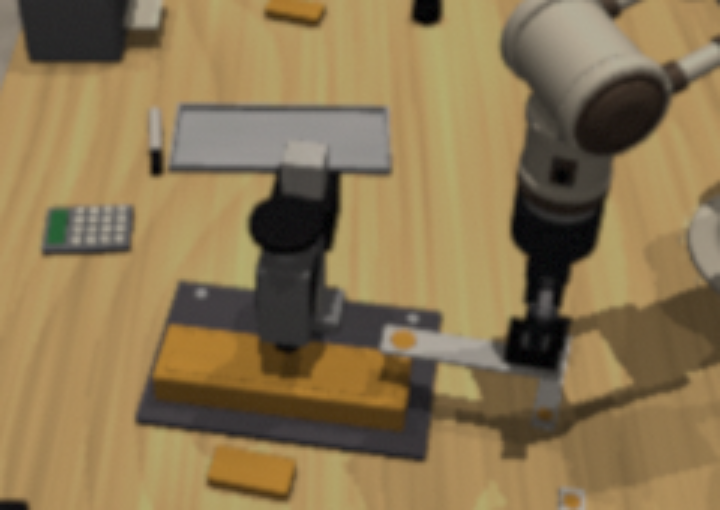

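Paddle is held level, its tongue end at crop (405,340) clear of the head; the bar sits unmoved. Carry it round the front to the tray.

```bash
python3 -m creep '[[-3,-12,-10,0,10],[-9,-40,-20,-0.02,10],[-17,-77,-30,-0.05,10],[-26,-114,-30,-0.08,10],[-35,-152,-30,-0.11,10],[-43,-189,-30,-0.14,10],[-50,-220,-30,-0.16,10],[-55,-242,-30,-0.18,10]]'
python3 -c "
from h import *
shift((.522,-.184,.14),180)"
```

```text
clock: 8.15
eef_pos: [0.3351, -0.0017, 0.1413]
tcp_rot: [-180.0, 0.0, -179.9]
force: [0.7, 0.7, -1.6]
grip_width: 0.24
gripper_force: 59.1
shift [-186.7 -182.5    1.5] turn 0.0009659056178867137 | pos [ 0.3351 -0.0017  0.1413] rot [-1.7997e+02  2.0000e-02 -1.7994e+02] f [ 0.7  0.7 -1.6] t 8.15 q6 -111.3
```

```bash
python3 -m creep '[[-10,-10,0,0,10],[-36,-35,0,0,10],[-68,-66,0,0,10],[-100,-98,0,0,10],[-132,-129,0,0,10],[-160,-156,0,0,10],[-180,-176,0,0,10],[-187,-182,0,0,10]]'
python3 - <<'E'
from h import *
shift((.522,-.184,.14),180)
im,W=wrist(0,"pics/w3.png"); x,y,z=np.moveaxis(np.nan_to_num(W),-1,0); h=cv2.cvtColor(im,cv2.COLOR_RGB2HSV)
m=(x>.38)&(x<.74)&(y>-.3)&(y<-.06)&(z<.02)&(z>-.02)&(h[...,1]<60)
rect("tray",W,m)
P=W[m]
for n in("side",):
    S=np.load(n+".npy");i2=cv2.imread("pics/side.png");hh=cv2.cvtColor(i2,cv2.COLOR_BGR2HSV);X,Y,Z=np.moveaxis(np.nan_to_num(S),-1,0)
    mm=(X>.38)&(X<.8)&(Y>-.3)&(Y<-.08)&(Z<.02)&(hh[...,1]<55); print(np.percentile(S[mm][:,0],[0.5,1,2,98,99,99.5]).round(3),np.percentile(S[mm][:,1],[.5,1,2,98,99,99.5]).round(3))
print(np.percentile(P[:,0],[.5,1,2,98,99,99.5]).round(3),np.percentile(P[:,1],[.5,1,2,98,99,99.5]).round(3))
m2=(abs(z-.106)<.03)&(x>.5)&(x<.7)&(y>-.24)&(y<-.13)&(h[...,1]<100); rect("paddle",W,m2)
E
```

```text
clock: 8.95
eef_pos: [0.5239, -0.1834, 0.1408]
tcp_rot: [-180.0, -0.0, -180.0]
force: [-0.2, 0.2, -1.3]
grip_width: 0.239
gripper_force: 59.2
shift [ 1.9 -0.6  0.8] turn 0.0005525464013608033 | pos [ 0.5239 -0.1834  0.1408] rot [-179.98   -0.   -179.97] f [-0.2  0.2 -1.3] t 8.95 q6 -121.8
tray 14387 [257  99 126 171] mean [ 0.5068 -0.1858  0.0048] rect [ 536.7 -185.4] [188.8 125.6] 0.1
[0.444 0.445 0.447 0.731 0.737 0.739] [-0.245 -0.243 -0.242 -0.122 -0.122 -0.12 ]
[0.443 0.444 0.445 0.614 0.708 0.722] [-0.245 -0.245 -0.244 -0.127 -0.126 -0.126]
paddle 1584 [299 300  44  43] mean [ 0.5993 -0.1836  0.1322] rect [ 599.7 -183.7] [32.  42.2] 89.8
```

View pics/w3.png

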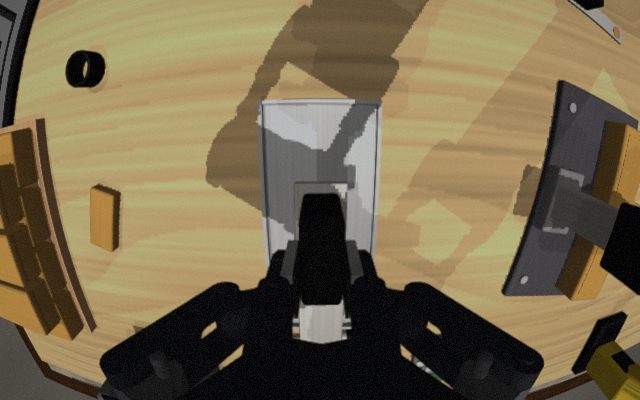

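Paddle hangs over the tray (tray at (320,180), walls at columns 262 and 380), near edge x=0.444, centre (0.579,-0.185); the grip is where it should be. Lower.

```bash
python3 -m creep '[[0,1,10,0,10],[0,1,32,0,10],[0,1,58,0,10],[0,1,82,0,10],[0,1,100,0,10],[0,1,111,0,10],[0,1,117,0,10],[0,1,120,0,10]]'
python3 -m creep '[[0,0,0.5,0,10],[0,0,1,0,10],[0,0,1.5,0,10],[0,0,2,0,10],[0,0,2.5,0,10],[0,0,2.5,0,10],[0,0,2.5,0,10],[0,0,2.5,0,10]]'
```

```text
clock: 9.8
eef_pos: [0.5224, -0.1798, 0.0212]
tcp_rot: [180.0, -0.0, -179.8]
force: [-0.2, 0.3, -1.0]
grip_width: 0.236
gripper_force: 59.2
clock: 10.6
eef_pos: [0.5227, -0.1803, 0.0189]
tcp_rot: [180.0, -0.0, -179.9]
force: [0.3, 1.4, -0.9]
grip_width: 0.236
gripper_force: 59.2
```

```bash
python3 -m creep '[[0,0,0.3,0,10],[0,0,0.6,0,10],[0,0,0.9,0,10],[0,0,1.2,0,10],[0,0,1.2,0,10],[0,0,1.2,0,10],[0,0,1.2,0,10],[0,0,1.2,0,10]]'
```

```text
clock: 11.4
eef_pos: [0.5227, -0.1805, 0.0183]
tcp_rot: [-180.0, -0.0, -179.9]
force: [-3.3, 1.2, 5.2]
grip_width: 0.238
gripper_force: 60.0
```

Contact (+5 N). Release and withdraw upwards.

```bash
python3 -m creep '[[0,0,0,0,25],[0,0,0,0,32],[0,0,0,0,40],[0,0,0,0,45],[0,0,0,0,45],[0,0,0,0,45],[0,0,0,0,45],[0,0,0,0,45]]'
python3 -m creep '[[0,0,-5,0,45],[0,0,-20,0,45],[0,0,-45,0,45],[0,0,-75,0,45],[0,0,-110,0,30],[0,0,-150,0,10],[0,0,-190,0,0],[0,0,-215,0,0]]'
python3 - <<'E'
from h import *
shift((.555,.213,.30),180)
im,W=wrist(0,"pics/w4.png"); x,y,z=np.moveaxis(np.nan_to_num(W),-1,0)
rect("grip",W,(abs(z-.056)<.006)&(x<.6)&(x>.45)&(y>-.24)&(y<-.12))
im,d,W=cloud("side");cv2.imwrite("pics/s4.png",cv2.resize(im[150:320,220:460,::-1],(720,510)))
h=cv2.cvtColor(im,cv2.COLOR_RGB2HSV);x,y,z=np.moveaxis(np.nan_to_num(W),-1,0)
rect("side grip",W,(abs(z-.056)<.006)&(x<.6)&(x>.45)&(y>-.24)&(y<-.12))
rect("bartop",W,(abs(z-.052)<.006)&(h[...,1]>120)&(x>.4)&(x<.7)&(y>.1)&(y<.3))
rect("palm",W,(x>.45)&(x<.65)&(y>.1)&(y<.3)&(abs(z-.25)<.006)&(h[...,2]<90))
E
```

```text
clock: 12.2
eef_pos: [0.5227, -0.1803, 0.0177]
tcp_rot: [180.0, 0.0, -179.9]
force: [0.2, 0.7, 1.2]
grip_width: 0.528
gripper_force: 0.0
clock: 13.0
eef_pos: [0.5239, -0.181, 0.2381]
tcp_rot: [-179.8, 0.3, -179.9]
force: [-0.2, 0.1, 0.3]
grip_width: 0.002
gripper_force: 0.0
shift [-32.4 393.7 -63. ] turn 0.0023281388036048697 | pos [ 0.5239 -0.181   0.2381] rot [-179.81    0.32 -179.87] f [-0.2  0.1  0.3] t 13.0 q6 -121.7
grip 799 [312 147  20  43] mean [ 0.5217 -0.1809  0.0554] rect [ 523.3 -181.2] [50.9 22. ] 0.5
side grip 57 [322 185  13   5] mean [ 0.5224 -0.176   0.0549] rect [ 522.2 -177.2] [45.1 23.4] 4.2
bartop 1539 [271 258  86  29] mean [0.5577 0.2195 0.0521] rect [558.9 215.3] [ 73.9 249.5] 82.2
palm 374 [303 214  25  20] mean [0.5537 0.2166 0.2497] rect [554.1 214.3] [67.  63.9] 50.1
```

View pics/s4.png

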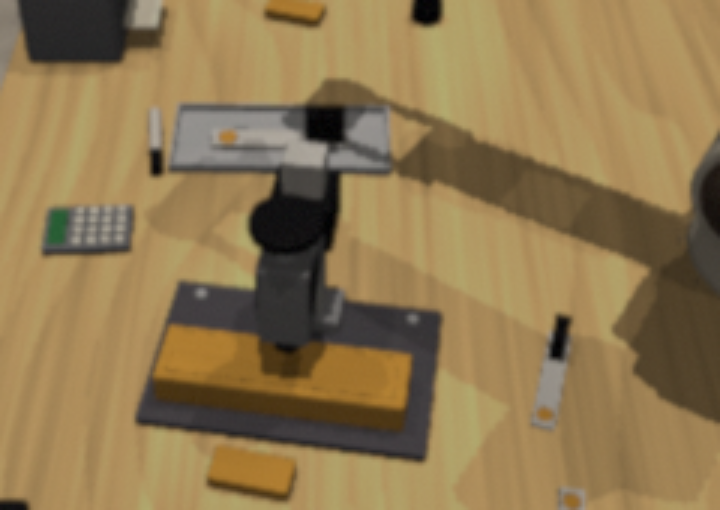

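Paddle lies in the tray (crop (270,135)), grip block top at 0.055 as required; the bar at (280,370) is bare and unmoved. Now go above the palm plate.

```bash
python3 -m creep '[[-1,12,-15,0,0],[-4,45,-35,0,0],[-7,85,-55,0,0],[-10,127,-65,0,0],[-13,169,-65,0,0],[-16,211,-65,0,0],[-19,245,-65,0,0],[-21,265,-65,0,0]]'
python3 -c "
from h import *
shift((.5545,.214,.30),180)"
```

```text
clock: 13.9
eef_pos: [0.5419, 0.0882, 0.2974]
tcp_rot: [179.9, -0.1, -179.7]
force: [-0.2, 0.6, -0.5]
grip_width: -0.002
gripper_force: 0.0
shift [-13.3 125.7  -2.5] turn 0.005030611447693919 | pos [0.5419 0.0882 0.2974] rot [ 1.7994e+02 -1.2000e-01 -1.7971e+02] f [-0.2  0.6 -0.5] t 13.9 q6 -93.7
```

```bash
python3 -m creep '[[-2,12,0,0,0],[-4,35,0,0,0],[-7,63,0,0,0],[-9,88,0,0,0],[-11,106,0,0,0],[-13,117,0,0,0],[-13,124,0,0,0],[-13,126,0,0,0]]'
python3 -m creep '[[0,0,5,0,0],[0,0,12,0,0],[0,0,20,0,0],[0,0,28,0,0],[0,0,34,0,0],[0,0,38,0,0],[0,0,40,0,0],[0,0,40,0,0]]'
```

```text
clock: 14.7
eef_pos: [0.5557, 0.2108, 0.2975]
tcp_rot: [-180.0, -0.0, -179.9]
force: [-0.2, 0.8, -0.4]
grip_width: 0.001
gripper_force: 0.0
clock: 15.5
eef_pos: [0.5557, 0.2107, 0.2574]
tcp_rot: [-180.0, -0.0, -179.9]
force: [-0.4, 0.6, -0.6]
grip_width: -0.002
gripper_force: 0.0
```

```bash
python3 -m creep '[[0,0,2,0,0],[0,0,4,0,0],[0,0,6,0,0],[0,0,8,0,0],[0,0,10,0,0],[0,0,12,0,0],[0,0,12,0,0],[0,0,12,0,0]]'
python3 -m creep '[[0,0,2,0,0],[0,0,5,0,0],[0,0,8,0,0],[0,0,11,0,0],[0,0,14,0,0],[0,0,15,0,0],[0,0,15,0,0],[0,0,15,0,0]]'
python3 -c "
from h import *
shift((.5545,.214,.214),180)"
```

```text
clock: 16.3
eef_pos: [0.5558, 0.2107, 0.2457]
tcp_rot: [-180.0, -0.0, -179.9]
force: [0.9, 0.5, -0.9]
grip_width: -0.0
gripper_force: 0.0
clock: 17.1
eef_pos: [0.5559, 0.2107, 0.2308]
tcp_rot: [180.0, 0.0, -179.9]
force: [-0.5, 0.5, -0.3]
grip_width: -0.001
gripper_force: 0.0
shift [ 1.4  3.3 16.8] turn 0.002209925592733672 | pos [0.5559 0.2107 0.2308] rot [ 1.8000e+02  1.0000e-02 -1.7987e+02] f [-0.5  0.5 -0.3] t 17.1 q6 -81.0
```

No force at 0.231, where the plate should have been pressed: look.

```bash
python3 - <<'E'
from h import *
a,_,W=cloud("side"); b,_,V=cloud("scene")
A=cv2.resize(a[170:300,240:400,::-1],(640,520)); cv2.imwrite("pics/s5.png",A)
h=cv2.cvtColor(a,cv2.COLOR_RGB2HSV);x,y,z=np.moveaxis(np.nan_to_num(W),-1,0)
B=cv2.resize(b[120:240,280:410,::-1],(563,520)); cv2.imwrite("pics/s6.png",B)
for n in (0,3,6,9,12,15,18,21,24,27): 
    zz=.2+n*.003; print(round(zz,3),((x>.51)&(x<.6)&(y>.16)&(y<.26)&(abs(z-zz)<.0015)).sum(),end="; ")
print([sensors.get_obs()["force"].round(1),sensors.get_obs()["joint_torque"].round(1)])
E
```

```text
0.2 16; 0.209 38; 0.218 0; 0.227 0; 0.236 3; 0.245 28; 0.254 16; 0.263 2; 0.272 7; 0.281 6; [array([-0.8,  0.6, -0.5]), array([ -0. , -41.3, -33.6,  -0. ,   0. ,   0. ])]
```

View pics/s5.png

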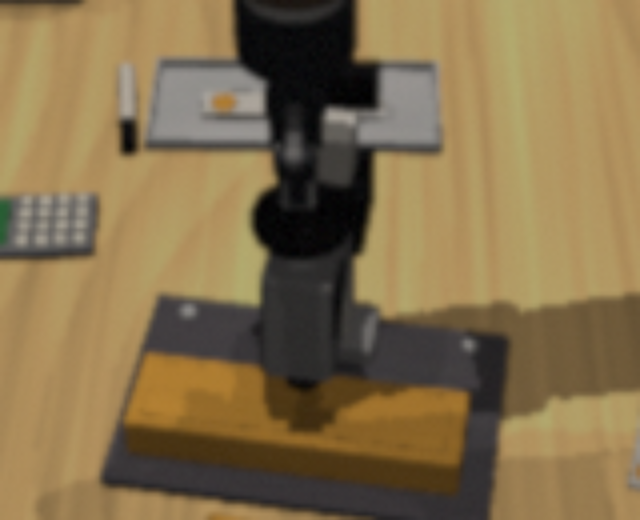

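The fingers stand over the plate at crop (300,200), apparently on or just before it; measure the plate's and fingertips' present heights.

```bash
python3 - <<'E'
from h import *
S=np.load("side.npy"); _,_,W=cloud("side")
for v in range(206,242,3):
    print(v,[f"{u}:{S[v,u,2]:.3f}/{W[v,u,2]:.3f} y{W[v,u,1]:.3f}" for u in (306,311,315,319,324)])
E
```

```text
206 ['306:0.003/0.006 y-0.124', '311:0.005/0.347 y0.257', '315:0.227/nan ynan', '319:0.230/0.319 y0.225', '324:0.234/0.231 y0.126']
209 ['306:0.001/0.002 y-0.112', '311:0.002/0.349 y0.270', '315:0.215/0.351 y0.272', '319:0.218/0.304 y0.220', '324:0.222/0.220 y0.127']
212 ['306:-0.002/-0.000 y-0.098', '311:0.196/0.336 y0.266', '315:0.206/0.333 y0.263', '319:0.207/0.310 y0.237', '324:0.207/0.205 y0.124']
215 ['306:-0.001/0.005 y-0.077', '311:0.247/0.280 y0.217', '315:0.250/0.289 y0.227', '319:0.250/0.248 y0.182', '324:0.196/0.198 y0.128']
218 ['306:0.250/0.250 y0.197', '311:0.252/0.272 y0.220', '315:0.252/0.278 y0.226', '319:0.250/0.250 y0.196', '324:0.249/0.248 y0.194']
221 ['306:0.250/0.252 y0.211', '311:0.251/0.259 y0.218', '315:0.252/0.265 y0.224', '319:0.247/0.247 y0.205', '324:0.250/0.248 y0.206']
224 ['306:0.247/0.249 y0.219', '311:0.249/0.248 y0.218', '315:0.250/0.251 y0.220', '319:0.252/0.249 y0.219', '324:0.251/0.250 y0.219']
227 ['306:0.250/0.251 y0.232', '311:0.253/0.250 y0.231', '315:0.248/0.249 y0.230', '319:0.250/0.249 y0.230', '324:0.251/0.248 y0.228']
230 ['306:0.247/0.247 y0.240', '311:0.250/0.249 y0.241', '315:0.249/0.251 y0.243', '319:0.249/0.247 y0.239', '324:0.240/0.245 y0.236']
233 ['306:-0.002/-0.003 y0.005', '311:0.240/0.241 y0.244', '315:0.243/0.242 y0.245', '319:0.242/0.242 y0.245', '324:0.203/0.207 y0.210']
236 ['306:0.205/0.204 y0.219', '311:0.206/0.206 y0.221', '315:0.208/0.208 y0.223', '319:0.206/0.208 y0.223', '324:0.204/0.202 y0.216']
239 ['306:0.208/0.205 y0.232', '311:0.204/0.206 y0.232', '315:0.205/0.208 y0.234', '319:0.206/0.208 y0.234', '324:0.194/0.192 y0.218']
```

View pics/s6.png

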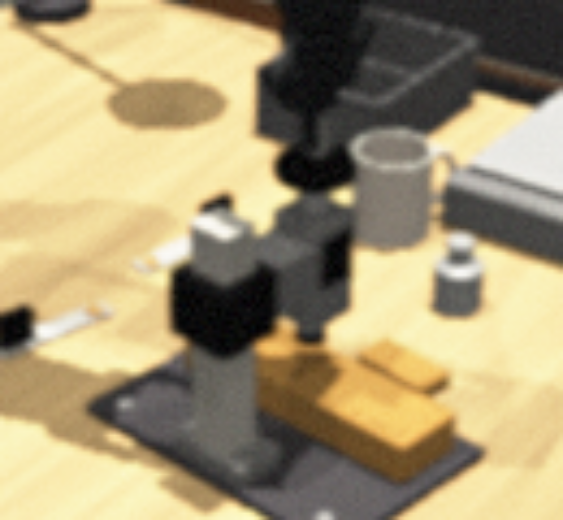

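The plate still stands at 0.250 and the fingertips show about at its face (TCP reading is below the real tips). Creep down until force appears.

```bash
python3 -m creep '[[0,0,0.5,0,0],[0,0,1,0,0],[0,0,1.5,0,0],[0,0,2,0,0],[0,0,2.5,0,0],[0,0,3,0,0],[0,0,3,0,0],[0,0,3,0,0]]'
python3 -m creep '[[0,0,0.5,0,0],[0,0,1,0,0],[0,0,1.5,0,0],[0,0,2,0,0],[0,0,2.5,0,0],[0,0,3,0,0],[0,0,3,0,0],[0,0,3,0,0]]'
```

```text
clock: 18.05
eef_pos: [0.5558, 0.2107, 0.2277]
tcp_rot: [180.0, -0.0, -179.9]
force: [-0.4, 1.2, -0.1]
grip_width: -0.003
gripper_force: 0.0
clock: 18.85
eef_pos: [0.5558, 0.2107, 0.2247]
tcp_rot: [180.0, -0.0, -179.9]
force: [0.3, 0.6, -0.5]
grip_width: 0.003
gripper_force: 0.0
```

```bash
python3 - <<'E'
from h import *
S=np.load("side.npy"); _,_,W=cloud("side")
for v in range(212,242,3):
    print(v,[f"{u}:{S[v,u,2]:.3f}/{W[v,u,2]:.3f} x{W[v,u,0]:.3f} y{W[v,u,1]:.3f}" for u in (306,311,313,315,319,324)])
S=np.load("scene.npy"); _,_,W=cloud("scene")
for v in range(146,190,3):
    print(v,[f"{u}:{S[v,u,2]:.3f}/{W[v,u,2]:.3f} x{W[v,u,0]:.3f} y{W[v,u,1]:.3f}" for u in (346,350,352,354,358)])
E
```

```text
212 ['306:-0.002/-0.001 x0.600 y-0.099', '311:0.196/0.340 x0.560 y0.271', '313:0.194/0.342 x0.555 y0.272', '315:0.206/0.343 x0.551 y0.274', '319:0.207/0.296 x0.543 y0.223', '324:0.207/0.207 x0.532 y0.125']
215 ['306:-0.001/-0.004 x0.600 y-0.087', '311:0.247/0.319 x0.561 y0.258', '313:0.247/0.318 x0.556 y0.257', '315:0.250/0.318 x0.551 y0.257', '319:0.250/0.302 x0.542 y0.240', '324:0.196/0.200 x0.531 y0.131']
218 ['306:0.250/0.249 x0.579 y0.196', '311:0.252/0.270 x0.564 y0.218', '313:0.252/0.276 x0.558 y0.224', '315:0.252/0.276 x0.553 y0.224', '319:0.250/0.251 x0.544 y0.198', '324:0.249/0.251 x0.530 y0.197']
221 ['306:0.250/0.250 x0.578 y0.208', '311:0.251/0.260 x0.564 y0.219', '313:0.249/0.266 x0.558 y0.225', '315:0.252/0.266 x0.553 y0.224', '319:0.247/0.250 x0.543 y0.208', '324:0.250/0.248 x0.530 y0.206']
224 ['306:0.247/0.249 x0.578 y0.219', '311:0.249/0.251 x0.564 y0.221', '313:0.249/0.251 x0.559 y0.221', '315:0.250/0.252 x0.554 y0.221', '319:0.252/0.249 x0.543 y0.218', '324:0.251/0.251 x0.530 y0.220']
227 ['306:0.250/0.250 x0.577 y0.231', '311:0.253/0.248 x0.564 y0.229', '313:0.2
[... 2786 characters left out ...]
.184 x0.581 y0.213']
179 ['346:0.189/0.193 x0.568 y0.158', '350:0.194/0.187 x0.573 y0.175', '352:0.184/0.183 x0.575 y0.184', '354:0.180/0.179 x0.577 y0.195', '358:0.172/0.171 x0.581 y0.213']
182 ['346:0.186/0.188 x0.574 y0.149', '350:0.176/0.180 x0.578 y0.167', '352:0.178/0.173 x0.578 y0.181', '354:0.169/0.168 x0.578 y0.193', '358:0.159/0.163 x0.585 y0.207']
185 ['346:0.172/0.172 x0.571 y0.155', '350:0.166/0.164 x0.575 y0.173', '352:0.160/0.162 x0.579 y0.180', '354:0.156/0.153 x0.576 y0.197', '358:0.145/0.149 x0.584 y0.210']
188 ['346:0.163/0.161 x0.572 y0.153', '350:0.150/0.152 x0.575 y0.173', '352:0.149/0.147 x0.576 y0.184', '354:0.142/0.145 x0.580 y0.191', '358:0.135/0.133 x0.580 y0.216']
```

```bash
python3 -m creep '[[0,0,-5,0,0],[0,0,-12,0,0],[0,0,-22,0,0],[0,0,-34,0,0],[0,0,-46,0,0],[0,0,-54,0,0],[0,0,-60,0,0],[0,0,-60,0,0]]'
python3 - <<'E'
from h import *
for n in("side","scene"):
    S=np.load(n+".npy"); im,_,W=cloud(n)
    d=np.linalg.norm(np.nan_to_num(W-S),axis=-1)
    m=(d>.02)&(abs(W[...,0]-.555)<.06)&(abs(W[...,1]-.211)<.07)&(W[...,2]<.4)&(W[...,2]>.2)
    P=W[m]; P=P[np.argsort(P[:,2])]
    print(n,len(P)); print(P[:12].round(3))
    for a in np.arange(.25,.36,.01):
        q=P[(P[:,2]>=a)&(P[:,2]<a+.01)]
        if len(q): print(round(a,2),len(q),q.min(0).round(3),q.max(0).round(3))
a=cv2.resize(im[110:240,280:410,::-1],(560,560)); cv2.imwrite("pics/s7.png",a)
E
```

```text
clock: 19.75
eef_pos: [0.5563, 0.2108, 0.286]
tcp_rot: [180.0, 0.1, -179.9]
force: [-0.4, 0.3, -1.0]
grip_width: -0.001
gripper_force: 0.0
side 179
[[0.566 0.218 0.316]
 [0.548 0.22  0.317]
 [0.548 0.218 0.319]
 [0.545 0.218 0.319]
 [0.563 0.223 0.32 ]
 [0.565 0.219 0.32 ]
 [0.566 0.216 0.321]
 [0.56  0.224 0.321]
 [0.55  0.224 0.322]
 [0.555 0.225 0.322]
 [0.548 0.217 0.322]
 [0.558 0.225 0.322]]
0.31 4 [0.545 0.218 0.316] [0.566 0.22  0.319]
0.32 24 [0.545 0.216 0.32 ] [0.566 0.227 0.329]
0.33 27 [0.545 0.215 0.33 ] [0.565 0.226 0.339]
0.34 13 [0.55  0.222 0.34 ] [0.562 0.229 0.346]
0.35 3 [0.542 0.219 0.357] [0.566 0.242 0.36 ]
scene 225
[[0.562 0.211 0.313]
 [0.551 0.209 0.314]
 [0.561 0.206 0.314]
 [0.557 0.206 0.317]
 [0.568 0.219 0.319]
 [0.565 0.206 0.319]
 [0.57  0.21  0.319]
 [0.562 0.204 0.319]
 [0.568 0.207 0.32 ]
 [0.551 0.203 0.32 ]
 [0.562 0.21  0.32 ]
 [0.568 0.214 0.321]]
0.31 9 [0.551 0.204 0.313] [0.57  0.219 0.32 ]
0.32 19 [0.551 0.195 0.32 ] [0.57  0.217 0.33 ]
0.33 22 [0.549 0.196 0.33 ] [0.573 0.218 0.34 ]
0.34 18 [0.554 0.196 0.34 ] [0.57  0.219 0.349]
0.35 15 [0.555 0.193 0.35 ] [0.572 0.22  0.359]
```

View pics/s7.png

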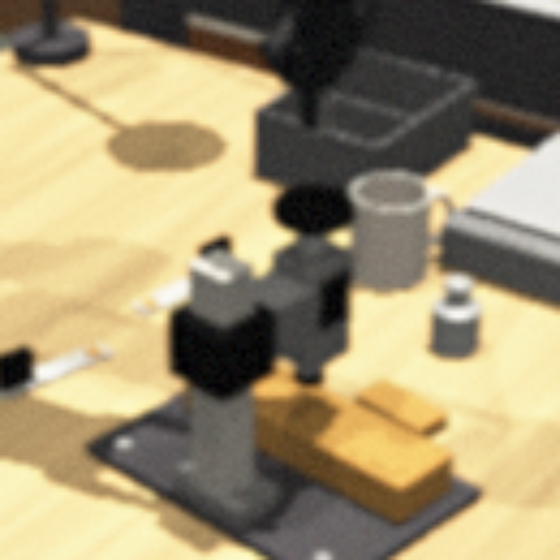

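The shut fingertips really end about 27 mm above the reported TCP (0.313 against 0.286), so the plate had simply not been reached; contact should come at TCP ≈ 0.224. Go on, guided by force.

```bash
python3 -m creep '[[0,1,5,0,0],[1,2,13,0,0],[1,2,23,0,0],[1,2,34,0,0],[1,2,44,0,0],[1,2,52,0,0],[1,2,57,0,0],[1,2,60,0,0]]'
python3 -m creep '[[0,0,0.5,0,0],[0,0,1,0,0],[0,0,1.5,0,0],[0,0,2,0,0],[0,0,2.5,0,0],[0,0,3,0,0],[0,0,3,0,0],[0,0,3,0,0]]'
python3 -m creep '[[0,0,0.5,0,0],[0,0,1,0,0],[0,0,1.5,0,0],[0,0,2,0,0],[0,0,2.5,0,0],[0,0,3,0,0],[0,0,3,0,0],[0,0,3,0,0]]'
```

```text
clock: 20.65
eef_pos: [0.5546, 0.2127, 0.224]
tcp_rot: [-180.0, -0.0, -179.9]
force: [0.2, 0.3, 0.4]
grip_width: -0.001
gripper_force: 0.0
clock: 21.45
eef_pos: [0.5551, 0.2128, 0.2223]
tcp_rot: [180.0, 0.1, -179.9]
force: [-1.3, -1.0, 5.7]
grip_width: -0.001
gripper_force: 2.5
clock: 22.25
eef_pos: [0.5551, 0.2128, 0.219]
tcp_rot: [180.0, 0.0, -179.9]
force: [-1.3, -0.3, 5.5]
grip_width: -0.001
gripper_force: 2.5
```

```bash
python3 -m creep '[[0,0,2,0,0],[0,0,5,0,0],[0,0,8,0,0],[0,0,12,0,0],[0,0,15,0,0],[0,0,18,0,0],[0,0,20,0,0],[0,0,20,0,0]]'
cat >> h.py <<'E'
def heads():
    """plate face height (from still-visible rim of plate) against pre-press 0.250, both cameras; nose via force"""
    for n in("side","scene"):
        im,_,W=cloud(n); h=cv2.cvtColor(im,cv2.COLOR_RGB2HSV); x,y,z=np.moveaxis(np.nan_to_num(W),-1,0)
        r=np.hypot(x-.5545,y-.2135); m=(r<.031)&(r>.018)&(z>.195)&(z<.262)
        q=np.histogram(z[m],np.arange(.195,.262,.004)); print(n,dict(zip(q[1].round(3).tolist(),q[0].tolist())),"upper med",np.median(z[m&(z>.205)]).round(4))
    print(np.mean([sensors.get_obs()["force"] for _ in range(3)],0).round(1))
E
python3 -c "
from h import *
heads()"
```

```text
clock: 23.05
eef_pos: [0.5551, 0.2128, 0.1994]
tcp_rot: [180.0, 0.1, -179.9]
force: [-2.7, -0.1, 7.3]
grip_width: 0.001
gripper_force: 3.9
side {0.195: 0, 0.199: 0, 0.203: 0, 0.207: 0, 0.211: 0, 0.215: 5, 0.219: 5, 0.223: 105, 0.227: 54, 0.231: 0, 0.235: 0, 0.239: 0, 0.243: 0, 0.247: 0, 0.251: 0, 0.255: 0} upper med 0.2262
scene {0.195: 0, 0.199: 0, 0.203: 0, 0.207: 0, 0.211: 2, 0.215: 4, 0.219: 1, 0.223: 12, 0.227: 49, 0.231: 4, 0.235: 0, 0.239: 0, 0.243: 0, 0.247: 1, 0.251: 1, 0.255: 0} upper med 0.2283
[-2.8 -0.1  7.7]
```

Plate travel is 23.3 mm at TCP 0.1994 in both cameras, so nose contact comes at TCP ≈ 0.1927 and the hold at ≈ 0.1867.

```bash
python3 -m creep '[[0,0,1,0,0],[0,0,2,0,0],[0,0,3,0,0],[0,0,4,0,0],[0,0,5,0,0],[0,0,5.5,0,0],[0,0,5.5,0,0],[0,0,5.5,0,0]]'
python3 -m creep '[[0,0,0.5,0,0],[0,0,1,0,0],[0,0,1.5,0,0],[0,0,2,0,0],[0,0,2.5,0,0],[0,0,3,0,0],[0,0,3,0,0],[0,0,3,0,0]]'
python3 -m creep '[[0,0,0.5,0,0],[0,0,1,0,0],[0,0,1.5,0,0],[0,0,2,0,0],[0,0,2.5,0,0],[0,0,2.5,0,0],[0,0,2.5,0,0],[0,0,2.5,0,0]]'
python3 -c "
from h import *
heads()"
```

```text
clock: 23.95
eef_pos: [0.5551, 0.2128, 0.1943]
tcp_rot: [180.0, 0.1, -179.9]
force: [-2.5, -1.0, 8.5]
grip_width: 0.004
gripper_force: 4.3
clock: 24.75
eef_pos: [0.5551, 0.2128, 0.1921]
tcp_rot: [180.0, 0.1, -179.9]
force: [-4.9, -1.1, 11.6]
grip_width: -0.003
gripper_force: 6.0
clock: 25.55
eef_pos: [0.5551, 0.2128, 0.1899]
tcp_rot: [180.0, 0.1, -179.9]
force: [-5.1, -1.4, 13.7]
grip_width: 0.0
gripper_force: 6.7
side {0.195: 0, 0.199: 1, 0.203: 4, 0.207: 2, 0.211: 24, 0.215: 126, 0.219: 11, 0.223: 0, 0.227: 0, 0.231: 0, 0.235: 0, 0.239: 0, 0.243: 0, 0.247: 0, 0.251: 0, 0.255: 0} upper med 0.2167
scene {0.195: 0, 0.199: 0, 0.203: 2, 0.207: 4, 0.211: 1, 0.215: 26, 0.219: 39, 0.223: 0, 0.227: 0, 0.231: 0, 0.235: 0, 0.239: 0, 0.243: 1, 0.247: 1, 0.251: 1, 0.255: 0} upper med 0.2193
[-5.9 -1.  13.1]
```

```bash
python3 -m creep '[[0,0,0.5,0,0],[0,0,1,0,0],[0,0,1.5,0,0],[0,0,2,0,0],[0,0,2.5,0,0],[0,0,3,0,0],[0,0,3.5,0,0],[0,0,4,0,0]]'
python3 -m creep '[[0,0,0,0,0],[0,0,0,0,0],[0,0,0,0,0],[0,0,0,0,0],[0,0,0,0,0],[0,0,0,0,0],[0,0,0,0,0],[0,0,0,0,0]]'
python3 -c "
from h import *
heads()"
```

```text
clock: 26.45
eef_pos: [0.5552, 0.2128, 0.1865]
tcp_rot: [180.0, 0.1, -179.9]
force: [-7.1, -1.5, 16.7]
grip_width: -0.005
gripper_force: 8.1
clock: 27.25
eef_pos: [0.5552, 0.2128, 0.1864]
tcp_rot: [-180.0, 0.1, -179.9]
force: [-5.8, -1.4, 15.0]
grip_width: 0.004
gripper_force: 7.8
side {0.195: 0, 0.199: 2, 0.203: 2, 0.207: 19, 0.211: 124, 0.215: 23, 0.219: 0, 0.223: 0, 0.227: 0, 0.231: 0, 0.235: 0, 0.239: 1, 0.243: 0, 0.247: 0, 0.251: 0, 0.255: 0} upper med 0.2131
scene {0.195: 0, 0.199: 3, 0.203: 3, 0.207: 1, 0.211: 29, 0.215: 41, 0.219: 0, 0.223: 0, 0.227: 0, 0.231: 0, 0.235: 0, 0.239: 0, 0.243: 0, 0.247: 0, 0.251: 0, 0.255: 0} upper med 0.2157
[-6.  -1.3 15. ]
```

Travel is about 36.2 mm by both plate height and TCP, with 15–16 N: on target. Hold for over two seconds, check the paddle, hand in.

```bash
for i in 1 2 3; do python3 -m creep '[[0,0,0,0,0],[0,0,0,0,0],[0,0,0,0,0],[0,0,0,0,0],[0,0,0,0,0],[0,0,0,0,0],[0,0,0,0,0],[0,0,0,0,0]]' | sed -n 1,4p; done
python3 -c "
from h import *
heads()
im,_,W=cloud('side');x,y,z=np.moveaxis(np.nan_to_num(W),-1,0)
rect('grip',W,(abs(z-.056)<.006)&(x<.6)&(x>.45)&(y>-.24)&(y<-.12))
print(order.finish_job())"
```

```text
clock: 28.15
eef_pos: [0.5552, 0.2128, 0.1864]
tcp_rot: [-180.0, 0.1, -179.9]
force: [-6.8, -1.8, 15.6]
clock: 28.95
eef_pos: [0.5551, 0.2128, 0.1864]
tcp_rot: [180.0, 0.1, -179.9]
force: [-6.4, -2.1, 16.3]
clock: 29.75
eef_pos: [0.5552, 0.2128, 0.1864]
tcp_rot: [180.0, 0.1, -179.9]
force: [-6.8, -1.4, 15.3]
side {0.195: 1, 0.199: 3, 0.203: 2, 0.207: 16, 0.211: 129, 0.215: 18, 0.219: 0, 0.223: 0, 0.227: 0, 0.231: 0, 0.235: 0, 0.239: 0, 0.243: 0, 0.247: 0, 0.251: 0, 0.255: 0} upper med 0.2132
scene {0.195: 0, 0.199: 1, 0.203: 0, 0.207: 3, 0.211: 21, 0.215: 42, 0.219: 2, 0.223: 0, 0.227: 0, 0.231: 0, 0.235: 0, 0.239: 0, 0.243: 1, 0.247: 0, 0.251: 0, 0.255: 2} upper med 0.2157
[-6.3 -1.6 15.2]
grip 22 [330 185   5   5] mean [ 0.5083 -0.1758  0.0554] rect [ 508.  -178.4] [14.6 23.3] 0.4
the job is handed in; nothing more can be done
None
```

I handed the job in at about 30 s with the paddle lying flat in its tray and the head held steady at about 36 mm of travel (nose about 6 mm in, about 15–16 N), still pressed; the program returned no verdict.

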